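Set the glass strain viewer for a reading

TASK

Set the strain viewer up for a reading: with one fingertip, push the lever of the swing-out tint plate until the plate is out from under the viewing head and its arm is fully home against its stop, and push the analyser's index arm round until it points straight at the long zero mark of the scale. Only push the lever and the arm, never pinch them between the fingers, and leave the glass under the head and everything else on the bench where it stands.

Things in the scene. Friction and masses are not known exactly. Their poses are not given: they have to be found in the camera images.
- viewer: Strain viewer, a grey bench instrument, fixed: lamp house 250 x 210 x 58 mm, with a white round stage on top (62 mm above the bench, 120 mm across), a column at its far side and a round viewing head over the stage. Origin: centre of its underside; x away from the operator (to the column), y to the left, z up. Optical axis: x = -20 mm, y = 0.
- analyser (a joint): Turn of the analyser, rad. 0: the index arm points exactly at the zero mark (to -y of the viewer). Grows as the arm turns clockwise seen from above, from the zero mark towards the operator's side (-x of the viewer). Range -0.8 to 1.8; starts from 0.5 to 1.4. Light friction, 0.1 N m (1 N at the finger end); stays where it is left, no spring, no coasting.
- index_end (a point): Middle of the finger end of the analyser's index arm, 110 mm from the axis, 214 mm above the bench; x outward along the arm, z up. Steel arm from the black round analyser cell (radius 55 mm, top 226 mm above the bench): 5 mm wide over the scale, then a flat end 12 mm wide, 8 mm thick (210 to 218 mm), 88 to 132 mm from the axis, beyond the head's edge with free space below.
- analyser_axis (a point): Point on the analyser's upright turning axis (the optical axis), 217 mm above the bench. The fixed head below is a cylinder of 78 mm radius about it, 178 to 206 mm above the bench, joined to the column by a box 70 mm wide (y -35 to 35 mm, up to x = 129 mm of the viewer, top 205 mm). Its top is a metal scale with fine marks every 5 degrees.
- zero_mark (a point): Outer end of the scale's zero mark, on the head's top edge, 76.5 mm from the optical axis and 206 mm above the bench. It is the longest and broadest mark (20 x 3.2 mm, black, radial) and runs on down the side of the head.
- tint (a joint): Swing of the tint-plate arm, rad. 0: plate fully under the head. Grows as the lever is pushed away from the operator (clockwise seen from above, from y towards x of the viewer), which brings the plate out towards the operator. Range 0 to 1.65, rigid stop at 1.65 (fully out); starts from 0 to 0.25. Light friction, 0.14 N m (2 N at the lever's end); stays where it is left.
- tint_lever_end (a point): Point on the centre line of the tint plate's steel finger lever, 72 mm from its pivot, 161 mm above the bench; x outward along the lever, z up. The lever is a flat bar 12 mm wide, 8 mm thick (157 to 165 mm above the bench), 14 to 92 mm from the pivot, sticking out on the viewer's left with free space below it.
- tint_pivot (a point): Point on the upright pivot axis of the tint-plate arm, 161 mm above the bench, x = -20, y = 115 mm of the viewer, under a lug of the head (26 mm boss, top 205 mm). Opposite the lever the arm carries the round plate in a black ring: radius 43 mm, 7 mm thick, centre 115 mm from the pivot.
- pumpkin: Orange glass pumpkin, 92 mm wide, 74 mm high with its bent stem, standing loose on the viewer's stage under the head: the piece to be measured. Origin: centre of its underside.
- dome: Pink glass mushroom dome, 112 mm wide, 72 mm high, loose, in front of the viewer's left side. Origin: centre of its underside.
- cone: Slim striped glass cone, 68 mm wide at the foot, 175 mm high, loose, in front and to the right of the viewer. Origin: centre of its underside.
- tree: Green glass tree with tiers, 86 mm wide, 148 mm high, loose, to the right of the viewer. Origin: centre of its underside.
- shade: White conical glass lamp shade, 128 mm wide at the foot, 102 mm high, loose, at the left, far side. Origin: centre of its underside.
- gourd: Orange glass gourd, 90 mm wide, 120 mm high, loose, at the left, near side. Origin: centre of its underside.
- calliper: Steel vernier calliper lying flat, 200 x 52 mm, 8 mm high, loose, at the right. Origin: middle of its bar, on the bench.

How it is judged (in metres and radians):
At the end, for the whole second after the job is handed in: The index arm points at the zero mark within 0.052 rad (3 degrees), the tint-plate arm is within 0.1 rad of its outer stop, both are at rest, and every loose thing stands upright within 12 mm of where it was (value of joint analyser between -0.052 and 0.052 rad and value of joint tint above 1.55 rad and velocity of joint analyser between -0.02 and 0.02 rad/s and velocity of joint tint between -0.02 and 0.02 rad/s and distance of each of pumpkin, dome, cone, tree, shade, gourd, calliper from where it was at the start of the episode below 0.012 m and angle between each of pumpkin, dome, cone, tree, shade, gourd, calliper's own z axis and vertical below 0.1 rad); the robot touches nothing.
It fails at once if the index arm is taken between the fingers (y of the grasp point in the frame of index_end between -0.005 and 0.005 m and x of the grasp point in the frame of index_end between -0.04 and 0.04 m and z of the grasp point in the frame of index_end between -0.04 and 0.016 m).
It fails at once if the tint plate's lever is taken between the fingers (y of the grasp point in the frame of tint_lever_end between -0.005 and 0.005 m and x of the grasp point in the frame of tint_lever_end between -0.04 and 0.04 m and z of the grasp point in the frame of tint_lever_end between -0.04 and 0.016 m).
It fails at once if the glass or the calliper is moved by more than 12 mm, lifted or tipped (distance of any of pumpkin, dome, cone, tree, shade, gourd, calliper from where it was at the start of the episode above 0.012 m or angle between any of pumpkin, dome, cone, tree, shade, gourd, calliper's own z axis and vertical above 0.25 rad).
It also fails if it takes over 54 s, if anything falls off the work surface, if the arm or the gripper's body presses on something with over 40 N, if the wrist force passes 120 N, or if a joint passes its speed limit or range.

ROBOT

A 6-joint arm with a two-finger parallel gripper is mounted at the origin on the work surface. World frame = base frame: x ahead of the robot, y to its left, z up, the work surface at z = 0. Lengths are in m, angles in degrees, forces in N, time in s.
With the tool pointing down it reaches from about 0.4 to 0.825 m from the base axis. Payload 7 kg.
Tool frame: the origin (TCP) lies midway between the tips of the shut fingers; the grasp point (between the pads) lies 19 mm behind it; z points along the fingers, y is the line along which they close (so a half turn about z gives the same grasp; the last joint's range is limited). The gripper opens to 88 mm and grips with 3 to 60 N. Pads are 19 mm wide; open, the fingers measure 130 mm over their backs; the gripper's body (78 mm by 193 mm) begins 47 mm behind the grasp point.
Start: joints at [80.449, 20.546, 0.682, 0, -70.136, -16.507], TCP at [0.297, 0.606, 0.192] pointing down, gripper open.
Joint ranges: [-176.03, 176.03], [-82.01, 121.73], [-58.28, 71.71], [-173.87, 95.51], [-174.79, -0.11], [-173.66, 173.66]. Speed limits (degrees/s): [136.94, 136.94, 172.46, 180, 180, 180].

INTERFACE

Orientations are given as a 3x3 rotation matrix whose columns are the frame's x, y, z axes.
In Python, from rig import robot gives the robot as it stands. Calls block until the motion is done:
- robot.goto(position, orientation): joint-space move of the TCP to a pose.
- robot.servo_line(position, ori=None, speed=0.15): straight line of the TCP; ori=None keeps the orientation; speed is the mean speed in m/s.
- robot.movej(angles): joint-space move.
- robot.move_gripper(opening): opening from 0.0 (shut) to 1.0 (fully open); the grip force is fixed at half the most; returns when the fingers have stopped.
- robot.dwell(seconds).
- robot.ik(position, orientation): joint angles nearest the present ones, or None.
- robot.grab_frame(name): name is "scene" or "top" or "wrist"; returns (picture, depth): 400x640x3 uint8, red, green, blue; 400x640 float32, m along the optical axis (not along the pixel's ray), 0 where there is no reading.
- robot.camera_info(name): a dict with "vfov" (degrees; the focal length in pixels is half the picture's height over the tangent of half this angle, whatever the lens; pixels are square), "cx", "cy" (the principal point, pixels), "view" (4x4, takes a point from world to camera coordinates); the wrist camera has in their place "T_tool_cam" (4x4, takes a point from camera to tool coordinates, whose origin is the TCP and whose axes are the flange's). Camera axes: x right, y down, z forward; pixel columns grow to the right and rows downward; lengths in m; the calibration is good to about 2 mm. The wrist camera is an equidistant fisheye: a pixel r from the principal point sees the ray r / f radians off the axis. A picture is of the moment at which its call begins: read the wrist's pose just before it. camera_info takes no time and is no camera call.
A pose or a line that the arm cannot do raises robot.Unreachable and nothing moves.
- robot.job_done(): hands the job in; it is judged then, once.
Readings, each from a call of its own:
- robot.read_t(): time.
- robot.read_qpos(): joint angles.
- robot.read_qvel(): joint speeds.
- robot.read_effort(): joint torques, N m.
- robot.read_position(): TCP position.
- robot.read_tcp_rot(): TCP orientation.
- robot.read_force(): force on the tool from outside, world axes, zero at the start.
- robot.read_ft_torque(): the same for the moment, N m.
- robot.read_grip_width(): opening from 0.0 (shut) to 1.0 (fully open).
- robot.read_finger_force(): force on a finger pad.
Only numpy, scipy, OpenCV 4.12 (cv2) and the standard library are available. Lean on these libraries where they do the work, as an engineer would, in place of code of your own. Each camera call takes 0.05 s, during which the arm holds its last target. There are 200 camera calls.

## Working session

There is one attempt and no reset: what is moved stays moved. The work goes in short steps, each a Python script; the robot and the scene stay as the last script left them, time stands still between calls to the robot, and variables do not carry over. Pictures are saved under pics/ and viewed, at most 13 in all, crops included, and the job is handed in when it is done.

```bash
ls; mkdir -p pics; python3 - <<'E'
from rig import robot
import cv2,numpy as np
for n in ("scene","top"):
    p,d=robot.grab_frame(n); cv2.imwrite(f"pics/{n}0.png",p[:,:,::-1]); np.savez(f"{n}0.npz",p=p,d=d)
    print(n,robot.camera_info(n))
print(robot.camera_info("wrist")); print(robot.read_t(),robot.read_tcp_rot())
E
```

```text
pics
scene {'vfov': 54.78199397269031, 'cx': 320.85041528959187, 'cy': 201.70199495610382, 'view': array([[-0.66445566,  0.74710976, -0.01804671,  0.39682539],
       [ 0.57015051,  0.4911663 , -0.65854693, -0.18871498],
       [-0.4831429 , -0.44786458, -0.75232324,  1.45109182],
       [ 0.        ,  0.        ,  0.        ,  1.        ]])}
top {'vfov': 47.49517853232312, 'cx': 322.09378579366575, 'cy': 200.06253993625324, 'view': array([[-2.70537618e-03, -9.99995761e-01, -1.07627244e-03,
        -7.82323031e-02],
       [-9.89574914e-01,  2.83215818e-03, -1.43991212e-01,
         5.43364939e-01],
       [ 1.43993650e-01,  6.75501816e-04, -9.89578381e-01,
         1.65544705e+00],
       [ 0.00000000e+00,  0.00000000e+00,  0.00000000e+00,
         1.00000000e+00]])}
{'vfov': 65.70646984690485, 'cx': 320.14375423946467, 'cy': 198.75899305784378, 'T_tool_cam': array([[ 8.55450621e-05, -9.59386465e-01, -2.82095027e-01,
         7.52935612e-02],
       [ 9.99999546e-01, -1.85665265e-04,  9.34684204e-04,
         6.59447696e-04],
       [-9.49098622e-04, -2.82094979e-01,  9.59386013e-01,
        -1.92813899e-01],
       [ 0.00000000e+00,  0.00000000e+00,  0.00000000e+00,
         1.00000000e+00]])}
0.1 [[ 8.98301708e-01 -4.39378836e-01 -5.28556096e-04]
 [-4.39379134e-01 -8.98300656e-01 -1.38086990e-03]
 [ 1.31922720e-04  1.47267431e-03 -9.99998907e-01]]
```

View pics/scene0.png

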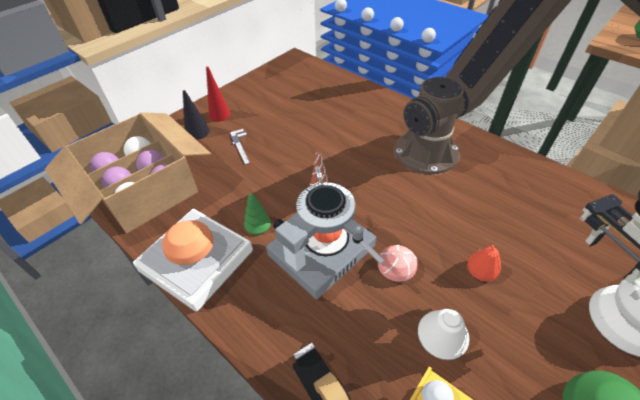

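View pics/top0.png

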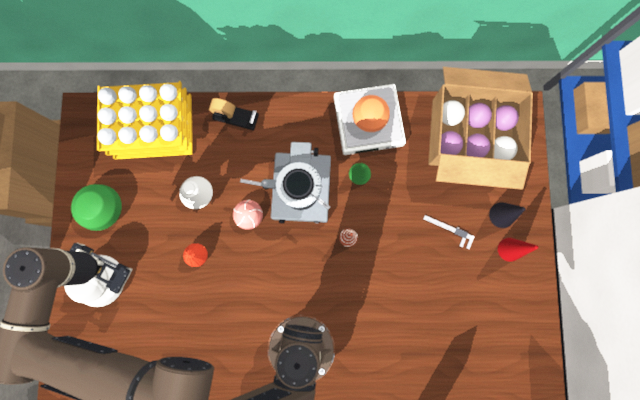

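The scene picture shows the viewer at about (320,235), with the lever pointing towards the dome. In the top picture the head is at about (298,184) and the lever sticks out left to (241,181). The index arm can't be made out at this scale.

```bash
cat > h.py <<'E'
import numpy as np,cv2
from rig import robot
def cloud(n,p,d):
    c=robot.camera_info(n); f=200/np.tan(np.radians(c['vfov']/2))
    v,u=np.mgrid[0:400,0:640]
    P=np.stack([(u-c['cx'])/f*d,(v-c['cy'])/f*d,d],-1)
    T=np.linalg.inv(c['view']); W=P@T[:3,:3].T+T[:3,3]; W[d<=0]=np.nan
    return W
def proj(n,X):
    c=robot.camera_info(n); f=200/np.tan(np.radians(c['vfov']/2))
    q=c['view'][:3,:3]@np.asarray(X)+c['view'][:3,3]
    return f*q[0]/q[2]+c['cx'],f*q[1]/q[2]+c['cy']
E
python3 - <<'E'
from h import *
z=np.load("top0.npz");W=cloud("top",z['p'],z['d'])
a=cv2.resize(z['p'][138:228,235:345,::-1],None,fx=5,fy=5,interpolation=cv2.INTER_CUBIC)
z2=np.load("scene0.npz");W2=cloud("scene",z2['p'],z2['d'])
b=cv2.resize(z2['p'][150:300,260:400,::-1],(420,450),interpolation=cv2.INTER_CUBIC)
cv2.imwrite("pics/crop_top.png",a);cv2.imwrite("pics/crop_scene.png",b)
for w,(r0,r1,c0,c1) in ((W,(138,228,235,345)),(W2,(150,300,260,400))):
    s=w[r0:r1,c0:c1].reshape(-1,3); s=s[~np.isnan(s[:,0])]
    h=s[(s[:,2]>.200)&(s[:,2]<.212)]
    print(len(h),h.min(0),h.max(0),np.median(h,0), (h.min(0)+h.max(0))/2)
    t=s[s[:,2]>.222];print(len(t),t.mean(0),(t.min(0)+t.max(0))/2)
    k=s[(s[:,2]>.05)&(s[:,2]<.066)].astype(np.float32)
    print('house',cv2.minAreaRect(k[:,:2]))
    l=s[(s[:,2]>.152)&(s[:,2]<.168)]; print('lev',len(l)); print(l[::max(1,len(l)//25)].round(3).tolist())
E
```

```text
1204 [ 0.49466228 -0.10285455  0.20000588] [0.72155163 0.1234809  0.21199948] [ 0.60519511 -0.00174392  0.20487436] [0.60810695 0.01031318 0.20600268]
575 [ 0.57099972 -0.00068025  0.22602506] [ 0.55920444 -0.02605712  0.22813096]Traceback (most recent call last):
  File "<stdin>", line 13, in <module>
cv2.error: OpenCV(4.12.0) /io/opencv/modules/imgproc/src/convhull.cpp:143: error: (-215:Assertion failed) total >= 0 && (depth == CV_32F || depth == CV_32S) in function 'convexHull'
```

View pics/crop_top.png

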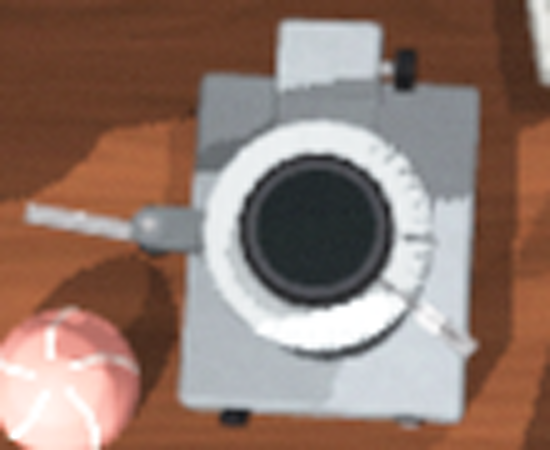

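View pics/crop_scene.png

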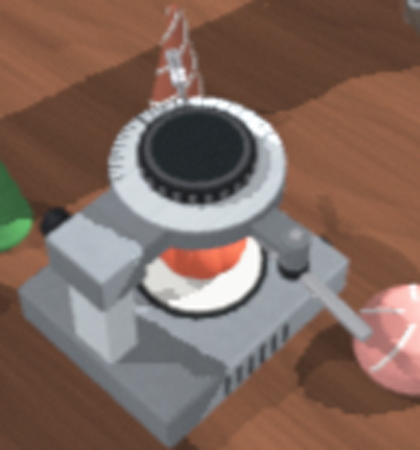

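The top crop shows the zero mark on the head's right at about (418,238) and the index arm end at about (470,350). The lever end is at (28,212), and the boss is at (155,228). Next I'll compute metric poses.

```bash
python3 - <<'E'
from h import *
for n,(r0,r1,c0,c1) in (("top",(138,228,235,345)),("scene",(150,300,260,400))):
    z=np.load(n+"0.npz");W=cloud(n,z['p'],z['d'])
    p=z['p'][r0:r1,c0:c1].reshape(-1,3); s=W[r0:r1,c0:c1].reshape(-1,3).astype(np.float32); ok=~np.isnan(s[:,0]); s=s[ok];p=p[ok]
    print(n); t=s[(s[:,2]>.218)&(s[:,2]<.236)&(p.max(1)<90)]; print('cell',len(t),t.mean(0),cv2.minEnclosingCircle(t[:,:2]))
    if n=="scene": t=s[(s[:,2]>.0)&(np.hypot(s[:,0]-.6,s[:,1])<.2)];print(np.histogram(t[:,2],bins=12))
    k=s[(s[:,2]>.045)&(s[:,2]<.07)&(p.max(1)-p.min(1)<30)]
    if len(k): print('house',cv2.minAreaRect(k[:,:2]))
    l=s[(s[:,2]>.150)&(s[:,2]<.172)&(np.hypot(s[:,0]-.57,s[:,1])>.12)]
    if len(l)>5:
        print('lev',len(l),l.min(0),l.max(0),cv2.fitLine(l[:,:2],cv2.DIST_HUBER,0,.01,.01).ravel())
    q=s[(s[:,2]>.203)&(s[:,2]<.225)&(np.hypot(s[:,0]-.57,s[:,1])>.085)&(s[:,1]<-.02)&(s[:,0]<.57)]
    if len(q)>3: print('idx',len(q),q.min(0),q.max(0),np.median(q,0))
# scale zero-mark direction by pixel
z=np.load("top0.npz");W=cloud("top",z['p'],z['d']);c=robot.camera_info("top");f=200/np.tan(np.radians(c['vfov']/2));T=np.linalg.inv(c['view'])
def at(u,v,h):
    d=T[:3,:3]@[(u-c['cx'])/f,(v-c['cy'])/f,1]; o=T[:3,3]; return (o+d*(h-o[2])/d[2]).round(4)
g=lambda a,b,h: print((a,b),at(235+(a+.5)/5-.5,138+(b+.5)/5-.5,h))
g(315,228,.226); g(418,238,.206); g(470,350,.218); g(400,292,.215); g(155,228,.205); g(28,212,.165);g(125,229,.165)
for a in ((207,75),(480,90),(462,420),(182,405)): g(*a,.058)
E
```

```text
topTraceback (most recent call last):
  File "<stdin>", line 5, in <module>
cv2.error: OpenCV(4.12.0) /io/opencv/modules/imgproc/src/shapedescr.cpp:201: error: (-215:Assertion failed) count >= 0 && (depth == CV_32F || depth == CV_32S) in function 'minEnclosingCircle'
```

```bash
python3 - <<'E'
from h import *
A=np.ascontiguousarray
for n,(r0,r1,c0,c1) in (("top",(138,228,235,345)),("scene",(150,300,260,400))):
    z=np.load(n+"0.npz");W=cloud(n,z['p'],z['d'])
    p=z['p'][r0:r1,c0:c1].reshape(-1,3); s=W[r0:r1,c0:c1].reshape(-1,3).astype(np.float32); ok=~np.isnan(s[:,0]); s=s[ok];p=p[ok]
    print(n,len(s)); t=s[(s[:,2]>.218)&(s[:,2]<.236)&(p.max(1)<110)]; print('cell',len(t),t.mean(0),cv2.minEnclosingCircle(A(t[:,:2])) if len(t)else 0)
    k=s[(s[:,2]>.045)&(s[:,2]<.07)&(p.max(1).astype(int)-p.min(1)<30)]
    if len(k): print('house',cv2.minAreaRect(A(k[:,:2])))
    l=s[(s[:,2]>.150)&(s[:,2]<.172)&(np.hypot(s[:,0]-.57,s[:,1])>.12)]
    if len(l)>5:
        print('lev',len(l),l.min(0),l.max(0),cv2.fitLine(A(l[:,:2]),cv2.DIST_HUBER,0,.01,.01).ravel())
    q=s[(s[:,2]>.203)&(s[:,2]<.225)&(np.hypot(s[:,0]-.57,s[:,1])>.085)&(s[:,1]<-.02)&(s[:,0]<.57)]
    if len(q)>3: print('idx',len(q),q.min(0),q.max(0),np.median(q,0))
c=robot.camera_info("top");f=200/np.tan(np.radians(c['vfov']/2));T=np.linalg.inv(c['view'])
def at(u,v,h):
    d=T[:3,:3]@[(u-c['cx'])/f,(v-c['cy'])/f,1]; o=T[:3,3]; return (o+d*(h-o[2])/d[2]).round(4)
g=lambda a,b,h: print((a,b),at(235+(a+.5)/5-.5,138+(b+.5)/5-.5,h))
g(315,228,.226); g(418,238,.206); g(470,350,.218); g(400,292,.215); g(155,228,.205); g(28,212,.165);g(125,229,.165)
for a in ((207,75),(480,90),(462,420),(182,405)): g(*a,.058)
E
```

```text
top 9859
cell 707 [0.57151276 0.00087599 0.2248358 ] ((0.5718132257461548, 0.0016817562282085419), 0.05198618024587631)
house ((0.6108301877975464, 0.0377538800239563), (0.31116077303886414, 0.4223670959472656), 3.680478096008301)
lev 81 [ 0.56815934 -0.06596353  0.15569758] [0.6909721  0.20561104 0.17197876] [0.09990812 0.99499667 0.5869734  0.15982562]
idx 50 [ 0.4872234  -0.10615965  0.20682739] [ 0.5214181  -0.06956717  0.22480468] [ 0.5035063  -0.08616871  0.21729875]
scene 20909
cell 956 [0.5807668  0.00534737 0.22572252] ((0.5764085054397583, 0.002474815584719181), 0.05287377908825874)
house ((0.5813546180725098, -0.007042154669761658), (0.3984140157699585, 0.30123019218444824), 78.72915649414062)
lev 268 [ 0.40115106 -0.18312709  0.15011539] [0.7256314  0.20603222 0.17197984] [0.46008247 0.88787615 0.57417256 0.12247912]
idx 53 [ 0.4929486  -0.10543631  0.21102437] [ 0.52532375 -0.06606852  0.2211972 ] [ 0.50803703 -0.08635228  0.21793453]
(315, 228) [0.573  0.0016 0.226 ]
(418, 238) [ 0.5696 -0.0669  0.206 ]
(470, 350) [ 0.4918 -0.1014  0.218 ]
(400, 292) [ 0.5314 -0.0549  0.215 ]
(155, 228) [0.5771 0.1108 0.205 ]
(28, 212) [0.596  0.2043 0.165 ]
(125, 229) [0.5839 0.1367 0.165 ]
(207, 75) [0.7205 0.0923 0.058 ]
(480, 90) [ 0.7084 -0.112   0.058 ]
(462, 420) [ 0.4607 -0.0975  0.058 ]
(182, 405) [0.4723 0.1077 0.058 ]
```

```bash
cat >> h.py <<'E'
AX=np.array([.572,.001]); YAW=.059
PIV=AX+.115*np.array([np.sin(YAW),np.cos(YAW)])
def lever(th,off,r=.075,z=.149):   # pose pushing lever clockwise at tint angle th
    a=th+YAW; er=np.array([np.sin(a),np.cos(a)]); et=np.array([er[1],-er[0]])
    return np.r_[PIV+r*er-off*et,z],np.array([[et[0],-er[0],0],[et[1],-er[1],0],[0,0,-1.]])
def index(th,off,r=.112,z=.204):   # pose pushing index arm towards zero (counter-clockwise)
    a=th+YAW; er=-np.array([np.sin(a),np.cos(a)]); et=np.array([-er[1],er[0]]) # et: ccw
    return np.r_[AX+r*er-off*et,z],np.array([[et[0],er[0],0],[et[1],er[1],0],[0,0,-1.]])
E
python3 - <<'E'
from h import *
for th in (0.05,.5,1,1.65):print(th,lever(th,.0155)[0].round(3),robot.ik(*lever(th,.0155)))
for th in (.65,.3,0):print(th,index(th,.0155)[0].round(3),robot.ik(*index(th,.0155)))
robot.move_gripper(0)
p=robot.read_position(); p[2]=.3; robot.servo_line(p,speed=.25)
P,R=lever(.1,.045); robot.goto([*P[:2],.3],R)
z=robot.read_position();print(z,robot.read_t())
p,d=robot.grab_frame("wrist"); cv2.imwrite("pics/w1.png",p[:,:,::-1])
E
```

```text
0.05 [0.572 0.192 0.149] [ 37.12166879  15.59937191 -12.2680651    0.         -62.13256299
  46.63309124]
0.5 [0.605 0.188 0.149] [ 34.83148089  18.3945727   -8.28004558   0.         -63.32538171
  23.14017836]
1 [0.637 0.166 0.149] [ 31.56956498  20.56370419  -5.06527522   0.         -64.37102059
  -2.24579549]
1.65 [0.655 0.121 0.149] [ 27.17916153  21.31805241  -3.92351598   0.         -64.75843161
 -35.09764872]
0.65 [ 0.487 -0.074  0.204] [ 14.27553761   2.68411455 -20.59221631   0.         -66.72366915
  35.10175472]
0.3 [ 0.518 -0.098  0.204] [ 10.57119849   6.12956584 -16.7733557    0.         -67.09707846
  58.85961666]
0 [ 0.55  -0.11   0.204] [  8.69907526   9.37619659 -12.91120829   0.         -67.71259512
  77.92047375]
[0.54611553 0.19766967 0.2997852 ] 3.8583
```

View pics/w1.png

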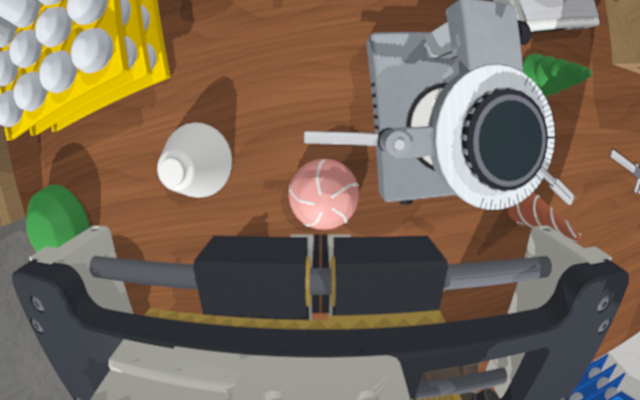

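The wrist view shows the boss at (399,144), the lever from (378,139) to (305,138), the cell centre at about (508,139), and the index end at (568,198). The way to the lever is clear.

```bash
cat >> h.py <<'E'
def wat(u,v,h,pos,R):
    c=robot.camera_info("wrist"); f=200/np.tan(np.radians(c['vfov']/2))
    a=np.array([u-c['cx'],v-c['cy']]); r=np.hypot(*a); t=r/f
    d=np.r_[np.sin(t)*a/max(r,1e-9),np.cos(t)]; T=c['T_tool_cam']
    o=np.asarray(pos)+R@T[:3,3]; d=R@T[:3,:3]@d
    return o+d*(h-o[2])/d[2]
E
python3 - <<'E'
from h import *
pos,R=robot.read_position(),robot.read_tcp_rot()
for u,v,h in ((399,144,.205),(305,138,.165),(378,139,.165),(508,139,.226),(549,175,.218),(568,198,.218)): print(u,v,wat(u,v,h,pos,R).round(4))
P,R=lever(.1,.045); robot.servo_line(P,speed=.15); print(robot.read_force(),robot.read_position())
f0=np.array(robot.read_force())
for th in np.arange(.1,1.45,.15):
    P,R=lever(th,.0135); robot.servo_line(P,R,speed=.12)
    print(round(th,2),(np.array(robot.read_force())-f0).round(2),robot.read_t())
E
```

```text
399 144 [0.5783 0.1162 0.205 ]
305 138 [0.5935 0.2058 0.165 ]
378 139 [0.5809 0.129  0.165 ]
508 139 [0.5739 0.0067 0.226 ]
549 175 [ 0.5274 -0.0577  0.218 ]
568 198 [ 0.4948 -0.0933  0.218 ]
[-0.6671801   0.06077625  0.1304184 ] [0.54677327 0.19736432 0.14990312]
0.1 [0.48 0.39 0.85] 5.4833
0.25 [ 0.6  -0.37  0.19] 5.7833
0.4 [ 0.07  0.79 -0.14] 6.0833
0.55 [0.16 0.26 0.15] 6.3833
0.7 [ 0.47  0.11 -0.07] 6.6833
0.85 [ 0.67 -0.07 -0.37] 6.9833
1.0 [ 1.55  0.08 -0.13] 7.2833
1.15 [ 0.4   1.02 -0.15] 7.5833
1.3 [ 0.37  0.18 -0.49] 7.8833
```

```bash
python3 - <<'E'
from h import *
p,d=robot.grab_frame("wrist"); q,e=robot.grab_frame("scene")
cv2.imwrite("pics/w2.png",np.hstack([cv2.resize(p[80:330,120:600,::-1],(480,250)),cv2.resize(q[150:300,260:430,::-1],(283,250),interpolation=cv2.INTER_CUBIC)]))
print(robot.read_position())
E
```

```text
[0.64899779 0.14523235 0.14901226]
```

View pics/w2.png

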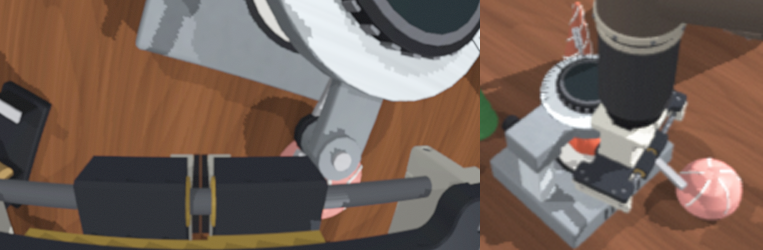

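The fingers are beside the lug. I can't tell from this whether the lever moved, so I'll enlarge the scene view.

```bash
python3 - <<'E'
from h import *
q,e=robot.grab_frame("scene")
cv2.imwrite("pics/s3.png",cv2.resize(q[190:290,300:430,::-1],(780,600),interpolation=cv2.INTER_CUBIC))
for th in (.05,.1,1.3,1.4,1.65):
    for r in (.02,.09):
        P,_=lever(th,0,r,.165); u,v=proj("scene",P); print(th,r,((u-300)*6).round(),((v-190)*6).round())
E
```

```text
0.05 0.02 382.0 306.0
0.05 0.09 505.0 409.0
0.1 0.02 380.0 308.0
0.1 0.09 498.0 415.0
1.3 0.02 327.0 312.0
1.3 0.09 251.0 435.0
1.4 0.02 323.0 310.0
1.4 0.09 232.0 426.0
1.65 0.02 314.0 303.0
1.65 0.09 191.0 395.0
```

View pics/s3.png

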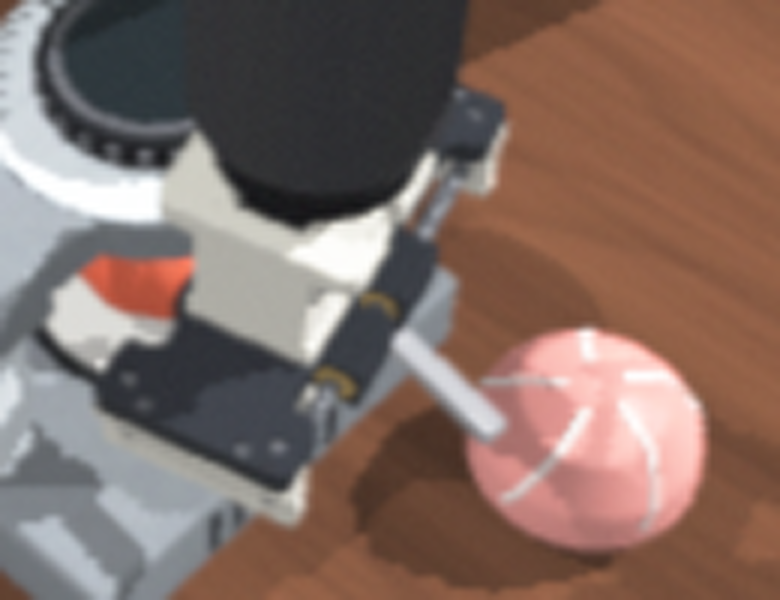

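```bash
python3 - <<'E'
from h import *
P=np.array(robot.read_position());R=robot.read_tcp_rot();print(P,R.round(2).tolist(),robot.read_grip_width(),robot.read_force())
for dz in (0,.019,.066,.1):
  u,v=proj("scene",P+[0,0,dz]); print(dz,(u-300)*6,(v-190)*6)
q,e=robot.grab_frame("scene");W=cloud("scene",q,e)
for a,b in ((300,400),(325,395),(330,340),(370,340),(380,300),(440,370),(480,410),(250,440)):
    print(a,b,W[190+b//6,300+a//6].round(3), q[190+b//6,300+a//6])
print((W[190:290,300:430,2]).shape)
E
```

```text
[0.64904517 0.1452332  0.14905032] [[0.21, -0.98, 0.0], [-0.98, -0.21, 0.0], [-0.0, -0.0, -1.0]] 0.005078596303840581 [ 0.72038663 -1.42152101 -0.22397023]
0 297.23917244716495 442.83988787870726
0.019 299.00067202478135 417.8394272107355
0.066 303.59564596023085 352.62427382477523
0.1 307.14852534374836 302.1992709383922
300 400 [0.667 0.158 0.218] [132 131 129]
325 395 [0.686 0.182 0.268] [115 118 123]
330 340 [0.677 0.176 0.286] [87 88 92]
370 340 [0.662 0.182 0.275] [59 62 69]
380 300 [0.641 0.172 0.266] [110  98  73]
440 370 [0.589 0.171 0.163] [210 211 215]
480 410 [0.596 0.197 0.166] [214 213 219]
250 440 [0.732 0.182 0.291] [72 76 84]
(100, 130)
```

```bash
python3 - <<'E'
from h import *
p,d=robot.grab_frame("wrist");c=robot.camera_info("wrist");f=200/np.tan(np.radians(c['vfov']/2));T=c['T_tool_cam']
v,u=np.mgrid[0:400,0:640];a=np.stack([u-c['cx'],v-c['cy']],-1);r=np.hypot(a[...,0],a[...,1])+1e-9;t=r/f
ray=np.stack([np.tan(t)*a[...,0]/r,np.tan(t)*a[...,1]/r,np.ones_like(r)],-1)
X=(ray*d[...,None])@T[:3,:3].T+T[:3,3]
for row in range(210,330,8): print(row,[(X[row,k]*1000).round().astype(int).tolist() for k in (308,316,322,328,334)],d[row,322].round(3))
P=robot.read_position();R=robot.read_tcp_rot()
q,e=np.load("scene0.npz").values();W=cloud("scene",q,e);s=W[180:290,570:640].reshape(-1,3);s=s[(np.hypot(s[:,0]-.297,s[:,1]-.606)<.07)]
print(len(s),np.nanmin(s[:,2]),np.sort(s[:,2])[:40].round(3))
E
```

```text
210 [[-37, -13, 148], [-38, -3, 150], [-38, 4, 150], [-38, 11, 149], [-38, 18, 150]] 0.361
218 [[-48, -13, 150], [-48, -4, 150], [-47, 4, 148], [-47, 11, 147], [-48, 18, 149]] 0.362
226 [[-58, -13, 149], [-58, -4, 149], [-57, 4, 148], [-58, 11, 149], [-58, 18, 150]] 0.365
234 [[11, -5, -39], [11, -1, -37], [10, 2, -36], [11, 5, -39], [11, 9, -39]] 0.169
242 [[11, -5, -48], [9, -1, -45], [9, 2, -45], [11, 5, -48], [39, 5, -110]] 0.161
250 [[34, -3, -105], [10, -1, -55], [10, 2, -56], [10, 5, -56], [37, 5, -113]] 0.149
258 [[35, -2, -114], [9, -1, -64], [10, 2, -64], [9, 5, -63], [35, 5, -113]] 0.142
266 [[35, -2, -118], [10, -1, -72], [10, 2, -72], [10, 5, -72], [35, 5, -118]] 0.134
274 [[33, -2, -119], [32, 0, -117], [31, 2, -116], [32, 3, -117], [33, 5, -119]] 0.086
282 [[32, -2, -121], [29, 0, -117], [30, 2, -118], [30, 3, -118], [31, 5, -120]] 0.085
290 [[29, -2, -121], [27, 0, -118], [28, 2, -119], [27, 3, -117], [30, 5, -122]] 0.084
298 [[26, -2, -120], [-1, -1, -81], [-1, 2, -81], [-1, 5, -81], [27, 5, -122]] 0.129
306 [[23, -2, -120], [-6, -1, -81], [-6, 2, -81], [-5, 5, -81], [23, 5, -121]] 0.13
314 [[14, -3, -112], [-188, -4, 149], [-188, 4, 150], [-188, 12, 150], [76, 1, -193]] 0.403
322 [[23, -2, -127], [23, 0, -127], [23, 2, -128], [23, 3, -128], [23, 5, -127]] 0.077
1760 -0.0030333462894749363 [-0.003 -0.003 -0.002 -0.002 -0.001 -0.001  0.     0.     0.001  0.002
  0.003  0.004  0.004  0.12   0.125  0.125  0.125  0.126  0.128  0.129
  0.13   0.132  0.226  0.227  0.227  0.227  0.227  0.227  0.228  0.229
  0.229  0.229  0.229  0.229  0.23   0.23   0.23   0.23   0.231  0.231]
```

In this view the real fingertips sit about 37 mm behind the reported TCP. The wrist depth gives tool z = -37 to -39 mm, and the start scene depth gives a tip at 0.227 when the reported z was 0.192. The fingers therefore passed over the lever without touching it. I'll command all heights 37 mm lower and repeat.

```bash
sed -i 's/z=.149)/z=.113)/; s/z=.204)/z=.167)/' h.py; python3 - <<'E'
from h import *
P=np.array(robot.read_position()); P[2]=.25; robot.servo_line(P,speed=.25)
P,R=lever(.05,.045); robot.goto([*P[:2],.25],R)
robot.servo_line(P,speed=.12)
f0=np.array(robot.read_force());print(f0.round(2),robot.read_position())
for th in (.05,.15,.25,.35):
    P,R=lever(th,.0155); robot.servo_line(P,R,speed=.08)
    print(round(th,2),(np.array(robot.read_force())-f0).round(2),robot.read_t())
q,e=robot.grab_frame("scene");W=cloud("scene",q,e)
s=W[190:290,300:430].reshape(-1,3);s=s[(abs(s[:,2]-.163)<.006)&(s[:,1]>.135)&(s[:,1]<.23)&(s[:,0]<.68)]
print(len(s),s[::max(1,len(s)//12)].round(3).tolist())
E
```

```text
[1.21 0.3  0.24] [0.54269865 0.19555261 0.11376453]
0.05 [-1.29 -1.07  0.06] 11.5
0.15 [-1.83 -0.38 -0.47] 11.75
0.25 [-1.89  0.1  -0.91] 12.0
0.35 [-2.36 -0.36 -0.58] 12.25
105 [[0.597, 0.137, 0.166], [0.602, 0.143, 0.164], [0.604, 0.148, 0.162], [0.606, 0.159, 0.166], [0.607, 0.166, 0.166], [0.613, 0.168, 0.161], [0.616, 0.173, 0.16], [0.595, 0.206, 0.166], [0.597, 0.208, 0.165], [0.612, 0.195, 0.165], [0.615, 0.194, 0.163], [0.619, 0.194, 0.163], [0.623, 0.197, 0.166], [0.626, 0.196, 0.16]]
```

The lever now moves, at about 2 N. I'll push on to the stop.

```bash
python3 - <<'E'
from h import *
f0=np.array([1.0,.2,.2])
def F(th):
    a=th+YAW; g=np.mean([robot.read_force() for _ in range(3)],0)-f0
    return -(g[0]*np.cos(a)-g[1]*np.sin(a))
for th in np.r_[np.arange(.5,1.5,.15),np.arange(1.5,1.9,.025)]:
    P,R=lever(th,.0155); robot.servo_line(P,R,speed=.1 if th<1.45 else .03)
    g=F(th); print(round(th,3),round(g,2),end='; ')
    if g>9: break
print(robot.read_t())
P,R=lever(th,.05); robot.servo_line(P,speed=.1); P[2]=.28; robot.servo_line(P,speed=.25)
p,d=robot.grab_frame("wrist"); cv2.imwrite("pics/w4.png",p[:,:,::-1])
P,R=index(.65,.05,z=.28);robot.goto(P,R)
print(robot.read_t())
q,e=robot.grab_frame("scene");cv2.imwrite("pics/s4.png",cv2.resize(q[150:300,260:430,::-1],(680,600),interpolation=cv2.INTER_CUBIC))
E
```

```text
0.5 0.7; 0.65 1.37; 0.8 0.65; 0.95 0.05; 1.1 0.63; 1.25 0.67; 1.4 0.03; 1.5 1.92; 1.525 2.53; 1.55 2.6; 1.575 0.86; 1.6 1.41; 1.625 5.65; 1.65 10.82; 16.3083
18.775
```

View pics/s4.png

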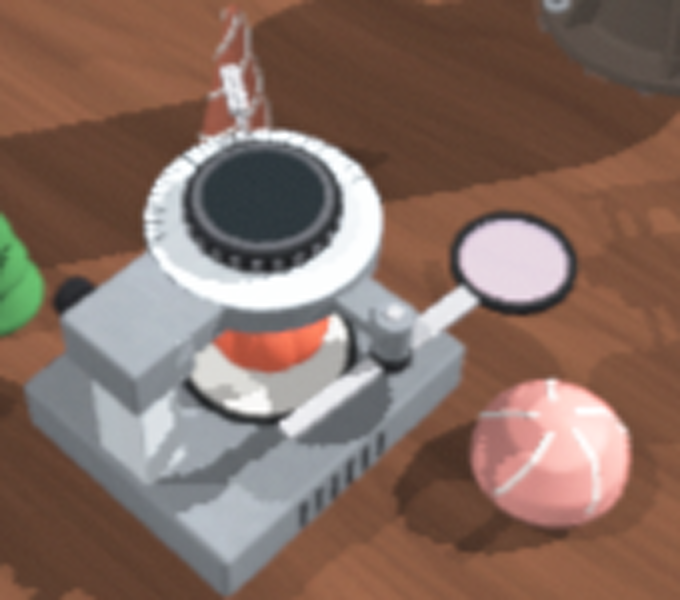

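The plate is fully out at (515,260) and the lever is along the viewer's left side, held by the stop at 10.8 N. Next is the index arm, starting with a check from close by.

```bash
python3 - <<'E'
from h import *
print(robot.read_position(),robot.read_t(),robot.read_force())
p,d=robot.grab_frame("wrist"); cv2.imwrite("pics/w5.png",p[:,:,::-1])
print(robot.read_tcp_rot().round(3).tolist() if hasattr(robot.read_tcp_rot(),'round') else robot.read_tcp_rot())
q,e=robot.grab_frame("top");cv2.imwrite("pics/t5.png",q[:,:,::-1])
E
```

```text
[ 0.46173519 -0.05107374  0.27966269] 18.825 [ 0.21332301 -0.3508675   0.78658037]
[[0.759, -0.651, -0.001], [-0.651, -0.759, -0.0], [-0.0, 0.001, -1.0]]
```

View pics/w5.png

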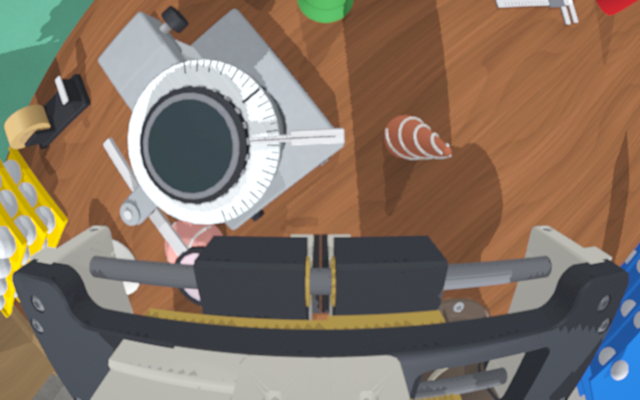

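The arm runs from (280,137) to (343,136), the zero mark is at about (262,87), and the cell centre is at about (195,143). The cone stands clear at (415,135).

```bash
python3 - <<'E'
from h import *
P0,R0=robot.read_position(),robot.read_tcp_rot()
g=lambda u,v,h: wat(u,v,h,P0,R0)
c=g(195,143,.226);e=g(343,136,.218);m=g(262,87,.206);i=g(285,137,.217)
for X in (c,e,m,i): print(X.round(4),np.arctan2(-(X[0]-AX[0]),-(X[1]-AX[1]))-YAW)
robot.servo_line(index(.65,.05)[0],speed=.12)
f0=np.mean([robot.read_force() for _ in range(3)],0)
for th in (.65,.5,.4,.3,.2,.12):
    P,R=index(th,.0155); robot.servo_line(P,R,speed=.1)
    print(th,(np.mean([robot.read_force() for _ in range(3)],0)-f0).round(2))
P,R=index(th,.04); robot.servo_line(P,speed=.1); P[2]=.25; robot.servo_line(P,speed=.2)
print(robot.read_position(),robot.read_t())
p,d=robot.grab_frame("wrist"); cv2.imwrite("pics/w6.png",cv2.resize(p[40:240,130:397,::-1],(800,600),interpolation=cv2.INTER_CUBIC)); np.savez("w6.npz",p=p,P=P,R=robot.read_tcp_rot(),pos=robot.read_position())
E
```

```text
[ 0.5688 -0.0059  0.226 ] 0.3724257423234389
[ 0.4901 -0.1015  0.218 ] 0.6156064403262917
[ 0.5666 -0.0771  0.206 ] 0.010013710550280774
[ 0.5205 -0.0647  0.217 ] 0.6052763924671725
0.65 [-1.03  0.98  0.46]
0.5 [ 0.04 -1.38  0.33]
0.4 [-0.84 -1.26  0.44]
0.3 [-0.83  0.05  0.13]
0.2 [-0.17 -0.56  0.21]
0.12 [-0.81  0.91  0.01]
[ 0.51310434 -0.10199033  0.25025192] 22.8333
```

View pics/w6.png

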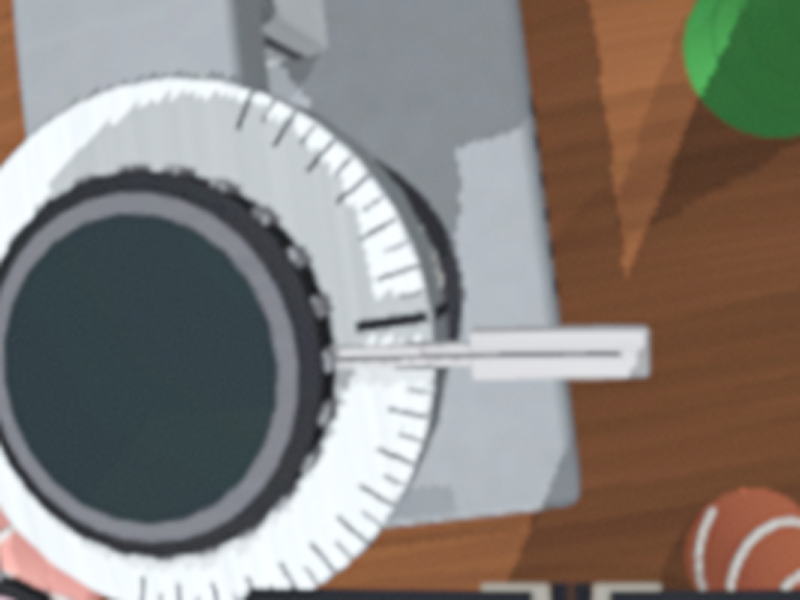

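The arm now runs along (340,356) to (620,352). The zero mark runs (358,326) to (427,317), so the arm is a few degrees short on the operator's side.

```bash
python3 - <<'E'
from h import *
z=np.load("w6.npz")
g=lambda a,b,h: wat(130+(a+.5)/3-.5,40+(b+.5)/3-.5,h,z['pos'],z['R'])[:2]
c=g(148,368,.226); m1=g(358,326,.206);m2=g(427,317,.206);a1=g(342,356,.216);a2=g(470,354,.216);a3=g(620,352,.218);e=g(648,352,.218)
an=lambda v: np.arctan2(-v[0],-v[1])
print('c',c,'mark',m1,m2,'arm',a1,a2,a3,e)
print('dir mark',an(m2-m1),'arm',an(a3-a1),'pos about AX: mark',an((m1+m2)/2-AX),an(m2-AX),'arm',an(a3-AX),an(a2-AX),'about c',an(m2-c),an(a3-c))
print(np.hypot(*(m2-AX)),np.hypot(*(e-AX)))
E
```

```text
c [ 0.57121147 -0.00449205] mark [ 0.56810734 -0.05641734] [ 0.56676223 -0.07478533] arm [ 0.56232212 -0.05318114] [ 0.55650952 -0.08516201] [ 0.5506281  -0.12154204] [ 0.54944635 -0.12828622]
dir mark 0.07310061929459422 arm 0.1694230961285723 pos about AX: mark 0.06843831933830666 0.06900347971056295 arm 0.17266793734527752 0.17788296507572232 about c 0.06321107968162933 0.17407139707997066
0.07596611405249411 0.13123868814962764
```

```bash
python3 - <<'E'
from h import *
P,R=index(.12,.04); robot.servo_line(P,speed=.15)
for th in (.12,.06,.016):
    P,R=index(th,.0155); robot.servo_line(P,R,speed=.05)
P,R=index(th,.04); robot.servo_line(P,speed=.1); P[2]=.25; robot.servo_line(P,speed=.2); robot.dwell(.3)
print(robot.read_position(),robot.read_t())
p,d=robot.grab_frame("wrist"); cv2.imwrite("pics/w7.png",cv2.resize(p[40:240,130:397,::-1],(800,600),interpolation=cv2.INTER_CUBIC)); np.savez("w7.npz",R=robot.read_tcp_rot(),pos=robot.read_position())
E
```

```text
[ 0.52345894 -0.10772491  0.24927413] 26.0167
```

View pics/w7.png

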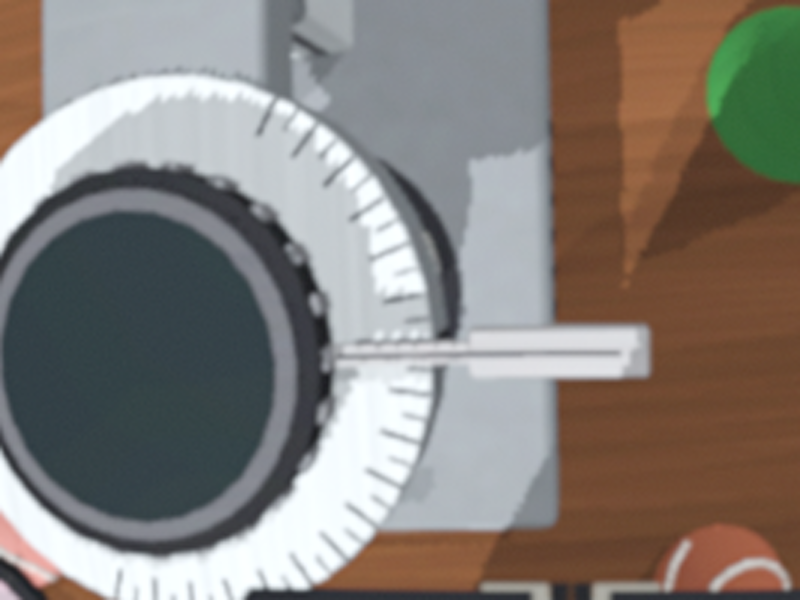

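The arm (342,354) to (620,352) now covers the zero mark. I'll check the angle numerically.

```bash
python3 - <<'E'
from h import *
z=np.load("w7.npz")
g=lambda a,b,h: wat(130+(a+.5)/3-.5,40+(b+.5)/3-.5,h,z['pos'],z['R'])[:2]
an=lambda v: np.arctan2(-v[0],-v[1])
a1=g(342,354,.216);a3=g(620,352,.218);print('dir',an(a3-a1),'pos',an(a3-AX))
for t in ((405,300),(417,320),(410,390),(450,338)): print(t,an(g(*t,.206)-AX))
q,e=robot.grab_frame("top");cv2.imwrite("pics/t7.png",q[:,:,::-1])
z0=np.load("top0.npz")['p']; df=np.abs(q.astype(int)-z0).max(2)
for n,(u,v) in dict(dome=(248,213),cone=(348,238),tree=(360,174),shade=(196,193),gourd=(195,256),cal=(450,232)).items(): print(n,np.median(df[v-12:v+12,u-12:u+12]))
E
```

```text
dir 0.07228977178381307 pos 0.06967475435225584
(405, 300) -0.10485000074871845
(417, 320) -0.02689602479957906
(410, 390) 0.22891909234680874
(450, 338) 0.042655344055743755
dome 125.0
cone 2.0
tree 4.5
shade 17.0
gourd 2.0
cal 2.0
```

```bash
python3 -c "
from rig import robot
print(robot.job_done(), robot.read_t())"
```

```text
the job is handed in; nothing more can be done
the job is handed in; nothing more can be done
```

I handed the job in at about 26 s of the 54 s allowed; no verdict came back. The tint-plate arm was pushed until its stop held at about 11 N. The index arm measured within about 0.02 rad of the zero mark. The cameras showed no sign that any glass or the calliper had moved.

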